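# Unbolt the specimen cage and hold its gate ajar

### The job

Open the small specimen cage on the lab bench: its barrel bolt sags behind the bent-up lip of the keeper, so lift the bolt by its upright grip while you pull it sideways over the lip until it is clear of the keeper, without forcing it. Then swing the gate towards you, against its closing spring, and finish while still holding it ajar with the gripper, at roughly 30 degrees (well off shut, not wide open) and with the bolt still drawn back, so that a colleague can reach in. Leave the jar, the bottle and the slide box beside the cage where they stand.

Things in the scene. Friction and masses are not known exactly. Their poses are not given: they have to be found in the camera images.
- cage: White steel-framed specimen cage fixed to the bench, 300 mm wide (its y), 200 mm deep (its x), 130 mm high, with a barred roof. Origin on the bench under the middle of the closed gate; its -x axis points out of the gate front towards the robot, +y along the gate towards the hinge, z up. The gate's front face is 10 mm in front (-x) of the origin.
- leaf: The gate leaf: white frame, 230 mm from the hinge to the free edge of its stile, 20 mm thick, top edge 128 mm above the bench. Origin on the hinge line at bench level, which is 120 mm to +y of the cage's origin; the leaf reaches from there along its own -y; axes like the cage's when shut. It carries the bolt. Two steel guides of the bolt on its front rise to 147 mm above the bench.
- gate (a joint): Gate opening angle about the upright hinge, rad: 0 shut, grows as the gate's free edge swings out to the robot's side (the cage's -x; clockwise seen from above), up to 1.4. A spring always closes it: about 2 N at the bolt's grip when shut, 4 to 5 N at 0.5 rad. While the bolt is in the keeper the gate cannot swing.
- draw (a joint): How far the bolt is pulled sideways, m: 0 fully shot into the keeper, grows along the leaf's +y (towards the hinge), up to 0.040. A steel slide block behind the rod moves with it. After 3 to 8 mm of play it meets the keeper's lip unless lifted; from 0.020 it is clear of the keeper and the gate can swing. Friction about 1 N; it stays where it is left.
- lift (a joint): How far the loose bolt is raised straight up in its tall guides, m: 0 sagged, up to 0.018. It falls back by its weight (about 2 N). It must be raised at least 10 mm (0.013 to 0.016 is good) while draw goes from about 0.003 to 0.020 for the tooth under its tip to pass the lip.
- grip (a point): Centre of the bolt's grip: upright dark steel cylinder, 18 mm diameter, 45 mm tall, on a thin stem above the bolt, 22 mm in front of the leaf's middle plane; 175 mm above the bench when sagged. 175 mm from the hinge line along the leaf when shot, 135 mm fully drawn. Moves with draw, lift and gate. Nothing near it rises above 147 mm: pinch it from above in any direction.
- hinge_line (a point): Point on the gate's upright hinge axis, 130 mm above the bench. The grip moves on an arc about it.
- stile_top (a point): Middle of the top of the gate's free stile, 215 mm from the hinge, 128 mm above the bench.
- jar: Bystander: capped jar, 56 mm diameter, 75 mm tall, standing beyond the keeper end of the cage. Origin at the centre of its underside.
- reagent: Bystander: bottle, 64 mm diameter, 140 mm tall, beyond the hinge end of the cage. Origin at the centre of its underside.
- slide_box: Bystander: cardboard slide box 85 x 60 x 32 mm, in front of the hinge end of the cage. Origin at the centre of its underside.
- lip_top (a point): Steel keeper on the cage's fixed post. This point is the top edge of its bent-up lip (cage frame: x -21, y -132, z 107 mm), which stands under the bolt's 12 mm rod (centre z 115 mm sagged), whose end tooth hangs behind it to z 97 mm. A cheek before the rod tip (x -36 to -30, y -152 to -128, z up to 142 mm) stops the gate from swinging.

How it is judged (in metres and radians):
On the way, in this order (a step that is already met when the one before it is completed fails the run):
1. the bolt is raised at least 8 mm while it is pulled over the lip (drawn 8 to 20 mm) (value of joint each of lift, draw above 0.008 m and value of joint draw below 0.02 m), for 0.02 s.
2. the bolt is drawn clear of the keeper (20 mm or more) (value of joint draw above 0.02 m), for 0.1 s.
At the end, for the whole second after the job is handed in: The gate stands still, 0.35 to 0.75 rad (20 to 43 degrees) open, held there by the gripper's fingers (more than 0.5 N on the gate or its bolt) with the bolt still drawn at least 18 mm; jar, bottle and slide box upright and within 30 mm of where they stood (value of joint gate between 0.35 and 0.75 rad and value of joint draw above 0.018 m and contact force between the fingers and leaf above 0.5 N and velocity of joint gate between -0.1 and 0.1 rad/s and distance of each of jar, reagent, slide_box from where it was at the start of the episode below 0.03 m and angle between each of jar, reagent's own z axis and vertical below 0.2 rad); the arm keeps its last pose, push and grip.
It fails at once if the bolt is forced against the keeper (over 60 N) (contact force between cage and leaf above 60 N).
It fails at once if the jar, bottle or slide box is pushed more than 30 mm or knocked over (distance of any of jar, reagent, slide_box from where it was at the start of the episode above 0.03 m or angle between any of jar, reagent's own z axis and vertical above 0.3 rad).
It also fails if it takes over 32 s, if anything falls off the work surface, if the arm or the gripper's body presses on something with over 40 N, if the wrist force passes 120 N, or if a joint passes its speed limit or range.

### The arm

A 7-joint arm with a two-finger parallel gripper is mounted at the origin on the work surface. World frame = base frame: x ahead of the robot, y to its left, z up, the work surface at z = 0. Lengths are in m, angles in degrees, forces in N, time in s.
With the tool pointing down it reaches from about 0.35 to 0.9 m from the base axis. Payload 8.1 kg.
Tool frame: the origin (TCP) lies at the very end of the fingers, on their centre line; the grasp point (between the pads) lies env.hold_point_z behind it (env.hold_point_z is the distance from the TCP to the grasp point, in m); z points along the fingers, y is the line along which they close (so a half turn about z gives the same grasp; the last joint's range is limited). The gripper opens to 92 mm and grips with 3 to 60 N. Pads are 19 mm wide; open, the fingers measure 130 mm over their backs; the gripper's body (75 mm by 190 mm) begins 47 mm behind the grasp point.
Start: joints at [64.137, 24.895, 1.432, 90.138, -0.665, 64.973, -4.303], TCP at [0.214, -0.587, 0.227] pointing down, gripper open.
Joint ranges: [-149.89, 149.89], [-25.12, 119.58], [-72.63, 75.52], [4.76, 147.25], [-75.54, 255.54], [6.69, 114.76], [-157.13, 157.13]. Speed limits (degrees/s): [127.2, 127.2, 172.46, 172.46, 180, 180, 180].

### API

Orientations are given as a 3x3 rotation matrix whose columns are the frame's x, y, z axes.
In Python, from cell import readout, read_camera, job_done, spot_in, silhouettes, env gives the robot as it stands.
- The arm moves only by the tool servo_tool, never from a script. Its argument "plan" is a list of rows, each a list of 7 numbers: the shift along the tool's x, y, z scaled (see below), then the turn, a rotation vector about the tool's x, y, z scaled (see below), then the closure, from 0 (fully open) to 1 (shut). In form: [[dx, dy, dz, wx, wy, wz, grip], ...]. A call has 1 to 12 rows; each row is the pose to reach, as a shift and turn from the pose commanded when the call began, along the tool's axes at that moment; what a row does not reach only later rows make up. The controller multiplies each number of a shift by 0.15 m and each number of a turn by 45 degrees. A row lasts 1/8 s, in which the tool goes at most 62.5 mm and 10.7 degrees, less where a joint would pass 70% of its speed; a pose out of reach is approached as far as the arm can. A call with a number of a shift or a turn outside -1 to 1 is refused whole. A call with a gripper value outside its range is refused whole. The fingers move at their own pace and stop on an object; "newtons" is the grip in N (left out, the last holds). Time passes only in rows, so rows that repeat a pose let the fingers close. It gives the time, the measured TCP pose, the force, the opening and the grip force at its end, in the units of the state.
- readout.read_state(): the state, without advancing time (a new reading comes with each control period).
- read_camera(name): name is "scene" or "side" or "wrist"; returns a dict with "color" (480x640x3 uint8, red, green, blue), "range_z" (480x640 float32, m along the optical axis (not along the pixel's ray), 0 where there is no reading), "mtx" (3x3 intrinsics, pixels), "rvec" (rotation vector, rad) and "tvec" (3), from world to camera coordinates, as OpenCV has them; the wrist camera has in their place "hand_eye" (4x4, takes a point from camera to tool coordinates, whose origin is the TCP and whose axes are the flange's). Camera axes: x right, y down, z forward; pixel columns grow to the right and rows downward; lengths in m; the calibration is good to about 2 mm. A picture is of the moment at which its call begins: read the wrist's pose just before it.
- job_done(): hands the job in; it is judged then, once.
Trained networks look in the newest picture that a camera, given by its name, has taken for a name from the list of things; names that differ only in an ending like _2 or _b are one class to them, and where a whole thing is asked for, a point or a joint stands for the part that bears it (a point fixed in the world has none). Each returns a list of dicts, best first, with "conf" (0 to 1); they miss things now and then, are a little off and sometimes report something else, mostly with a low value. They report only what shows in the picture. A call takes as long as a camera call.
- spot_in(camera, name): "extent" ([centre column, centre row, width, height] in pixels, round what is visible of it).
- silhouettes(camera, name): "pixels" (480x640 bool, what is visible of it) and "extent" ([centre column, centre row, width, height] in pixels, round what is visible of it).
The state is a dict: "time_s": time; "q": joint angles; "qvel": joint speeds; "joint_torque": joint torques, N m; "tool_pos": TCP position; "eef_rot": TCP orientation; "force": force on the tool from outside, world axes, zero at the start; "torque": the same for the moment, N m; "width": finger opening in m; "grasp_force": force on a finger pad.
Only numpy, scipy, OpenCV 4.12 (cv2) and the standard library are available. Lean on these libraries where they do the work, as an engineer would, in place of code of your own. Each camera call takes 0.05 s, during which the arm holds its last target. There are 200 camera calls.

## Working session

There is one attempt and no reset: what is moved stays moved. The work goes in short steps, Python scripts to look and compute and a tool call to move; the robot and the scene stay as the last step left them, time stands still between calls to the robot, and variables do not carry over. Pictures are saved under pics/ and viewed, at most 10 in all, crops included, and the job is handed in when it is done.

Besides the shell and the picture viewer there is one more tool, called after "Emit:" as name(argument=value, ...), one argument or row to a line, values as JSON. servo_tool: Moves the arm, as the interface text tells. Shifts and turns lie within -1 to 1; 1 stands for 0.15 m of shift or 45 degrees of turn. Its arguments: {"type":"object","properties":{"plan":{"type":"array"},"newtons":{"type":"number"}},"required":["plan"]}

```bash
mkdir -p pics; ls; cat > h.py <<'E'
import numpy as np, cv2
from cell import readout, read_camera, job_done, spot_in, silhouettes, env
def world(im, mask, st=None):
    """points (N,3) in world of masked pixels with depth"""
    z=im["range_z"]; v,u=np.nonzero(mask&(z>0)); d=z[v,u]; K=im["mtx"]
    p=np.c_[(u-K[0,2])/K[0,0]*d,(v-K[1,2])/K[1,1]*d,d]
    if "rvec" in im:
        R=cv2.Rodrigues(np.array(im["rvec"],float))[0]; return (p-np.ravel(im["tvec"]))@R
    H=np.array(im["hand_eye"]); p=p@H[:3,:3].T+H[:3,3]
    return p@np.array(st["eef_rot"]).T+np.array(st["tool_pos"])
E
python3 - <<'E'
from h import *
s=readout.read_state(); print(s["time_s"],s["tool_pos"],np.round(s["eef_rot"],3),s["width"],env.hold_point_z)
out=[]
for c in ("scene","side"):
    im=read_camera(c); out.append(im["color"])
    cv2.imwrite(f"pics/{c}0.png",im["color"][:,:,::-1])
    for n in ("grip","cage","leaf","jar","reagent","slide_box"):
        for r in silhouettes(c,n)[:1]:
            p=world(im,r["pixels"]); 
            print(c,n,round(r["conf"],2),np.round(r["extent"]),len(p),*( [np.round(np.median(p,0),3),np.round(np.percentile(p,3,0),3),np.round(np.percentile(p,97,0),3)] if len(p) else []))
print(readout.read_state()["time_s"])
E
```

```text
pics
0.0 [ 0.2133725  -0.58692199  0.22594894] [[ 0.94   0.342 -0.001]
 [ 0.342 -0.94   0.001]
 [-0.    -0.002 -1.   ]] 0.09203604334311849 0.0188
scene grip 0.69 [278. 149.  45.  24.] 278 [ 0.568 -0.071  0.171] [ 0.555 -0.154  0.119] [ 0.601 -0.065  0.198]
scene cage 0.79 [288. 231. 204. 194.] 21758 [0.639 0.025 0.075] [ 0.513 -0.129  0.005] [0.787 0.189 0.142]
scene leaf 0.82 [318. 190. 121. 104.] 3943 [ 0.557 -0.016  0.129] [ 0.507 -0.11   0.015] [0.61  0.087 0.177]
scene jar 0.82 [201. 184.  29.  44.] 924 [ 0.718 -0.197  0.057] [ 0.693 -0.231  0.009] [ 0.74  -0.186  0.079]
scene reagent 0.78 [404. 280.  42.  59.] 1621 [0.546 0.232 0.094] [0.519 0.201 0.015] [0.563 0.253 0.143]
scene slide_box 0.9 [434. 216.  46.  42.] 1257 [0.377 0.133 0.033] [0.33  0.101 0.01 ] [0.413 0.162 0.037]
side grip 0.58 [350. 239.  44. 104.] 1670 [ 0.551 -0.009  0.129] [ 0.503 -0.125  0.02 ] [0.601 0.083 0.188]
side cage 0.59 [310. 249. 119. 150.] 12948 [0.624 0.046 0.086] [ 0.5   -0.141  0.003] [0.776 0.198 0.142]
side leaf 0.86 [350. 238.  44. 108.] 1713 [ 0.551 -0.009  0.129] [ 0.503 -0.123  0.022] [0.603 0.082 0.187]
side jar 0.64 [306. 187.  18.  32.] 407 [ 0.709 -0.199  0.068] [ 0.688 -0.294  0.002] [ 0.736 -0.186  0.079]
side reagent 0.91 [331. 333.  32.  56.] 1444 [0.526 0.24  0.091] [0.5   0.214 0.012] [0.556 0.253 0.141]
side slide_box 0.71 [416. 329.  42.  30.] 1339 [0.368 0.139 0.032] [0.326 0.101 0.002] [0.411 0.164 0.035]
0.7
```

View pics/scene0.png

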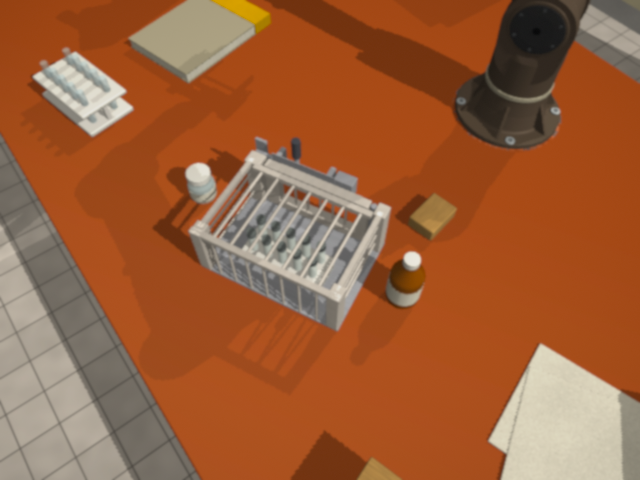

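```bash
python3 - <<'E'
from h import *
for c in ("scene","side"):
    im=read_camera(c); r=silhouettes(c,"leaf")[0]; p=world(im,r["pixels"])
    t=p[(p[:,2]>.122)&(p[:,2]<.134)]
    vx,vy,x0,y0=cv2.fitLine(t[:,:2].astype(np.float32),cv2.DIST_HUBER,0,.01,.01).ravel()
    d=np.array([vx,vy])*np.sign(vy); s=(t[:,:2]-[x0,y0])@d
    print(c,len(t),"dir",d,"yaw",np.degrees(np.arctan2(-d[0],d[1])),"p0",x0,y0,"ends",np.percentile(s,[1,99]), [x0,y0]+d*s.min(),[x0,y0]+d*s.max())
    g=world(im,np.ones((480,640),bool)); g=g[(g[:,2]>.158)&(g[:,2]<.205)&(abs(g[:,0]-.56)<.1)&(abs(g[:,1])<.16)]
    print("grip",len(g),np.round([np.median(g,0),g.min(0),g.max(0)],3))
E
```

```text
scene 1417 dir [-0.3920229   0.91995543] yaw 23.080431 p0 0.5581128 -0.0106653655 ends [-0.1324307   0.11629547] [ 0.61540413 -0.14511025] [0.51084739 0.1002518 ]
grip 186 [[ 0.566 -0.069  0.184]
 [ 0.554 -0.082  0.159]
 [ 0.572 -0.063  0.2  ]]
side 819 dir [-0.4333255  0.9012375] yaw 25.678787 p0 0.5512325 -0.0063130665 ends [-0.11860565  0.10576173] [ 0.61364203 -0.13611339] [0.50340579 0.09315776]
grip 129 [[ 0.561 -0.068  0.182]
 [ 0.553 -0.083  0.158]
 [ 0.571 -0.061  0.198]]
```

Emit:
servo_tool(
  plan=[
    [0.3,-0.2,-0.1,0,0,0,0],
    [0.6,-0.43,-0.1,0,0,0,0],
    [0.84,-0.6,-0.1,0,0,0,0],
    [0.84,-0.6,-0.1,0,0,0,0],
  ],
)

```text
time_s: 1.4
tool_pos: [0.3042, -0.4566, 0.2422]
eef_rot: [[0.938, 0.348, 0.002], [0.348, -0.938, 0.001], [0.002, -0.0, -1.0]]
force: [0.9, -0.7, -0.5]
width: 0.0917
grasp_force: 0.0
```

Emit:
servo_tool(
  plan=[
    [0.3,-0.2,0,0,0,0,0],
    [0.6,-0.43,0,0,0,0,0],
    [0.84,-0.6,0,0,0,0,0],
    [0.84,-0.6,0,0,0,0,0],
  ],
)

```text
time_s: 1.9
tool_pos: [0.3909, -0.3297, 0.2419]
eef_rot: [[0.938, 0.347, 0.001], [0.347, -0.938, 0.001], [0.001, -0.0, -1.0]]
force: [0.0, -0.3, 0.4]
width: 0.092
grasp_force: 0.0
```

Emit:
servo_tool(
  plan=[
    [0.3,-0.2,0,0,0,0,0],
    [0.6,-0.43,0,0,0,0,0],
    [0.84,-0.6,0,0,0,0,0],
    [0.84,-0.6,0,0,0,0,0],
  ],
)

```text
time_s: 2.4
tool_pos: [0.4782, -0.2026, 0.2417]
eef_rot: [[0.938, 0.346, 0.001], [0.346, -0.938, 0.001], [0.001, -0.0, -1.0]]
force: [0.4, -0.4, -0.2]
width: 0.092
grasp_force: 0.0
```

Emit:
servo_tool(
  plan=[
    [0.2,-0.15,0,0,0,-0.09,0],
    [0.4,-0.3,0,0,0,-0.09,0],
    [0.5,-0.36,0,0,0,-0.09,0],
    [0.5,-0.36,0,0,0,-0.09,0],
  ],
)

```text
time_s: 2.9
tool_pos: [0.5287, -0.129, 0.2415]
eef_rot: [[0.913, 0.407, -0.0], [0.407, -0.913, -0.0], [-0.001, 0.0, -1.0]]
force: [-0.3, -1.0, 0.0]
width: 0.0916
grasp_force: 0.0
```

```bash
cat > look.py <<'E'
import sys
from h import *
s=readout.read_state(); im=read_camera("wrist"); cv2.imwrite(f"pics/{sys.argv[1]}.png",im["color"][:,:,::-1])
R=np.array(s["eef_rot"]);T=np.array(s["tool_pos"])
a=world(im,np.ones((480,640),bool),s)
g=a[(a[:,2]>.16)&(a[:,2]<.215)&(abs(a[:,0]-.55)<.1)&(abs(a[:,1]+.05)<.1)]
q=(g-T)@R; ok=(abs(q[:,1])<.3)&(abs(q[:,2])>.0); 
print(len(g),np.round([np.median(g,0),g.min(0),g.max(0)],3)); print("tool",np.round([np.median(q,0),q.min(0),q.max(0)],3))
for n in ("grip","leaf"):
    for r in silhouettes("wrist",n)[:1]:
        p=world(im,r["pixels"],s); print(n,r["conf"],np.round(r["extent"]),len(p),np.round([np.median(p,0),p.min(0),p.max(0)],3) if len(p) else "")
        t=p[(p[:,2]>.122)&(p[:,2]<.134)]
        if n=="leaf" and len(t)>50:
            l=cv2.fitLine(t[:,:2].astype(np.float32),cv2.DIST_HUBER,0,.01,.01).ravel(); print("line",l,len(t))
print(s["time_s"],T)
E
python3 look.py w1
```

```text
1361 [[ 0.565 -0.075  0.195]
 [ 0.555 -0.083  0.16 ]
 [ 0.572 -0.065  0.198]]
tool [[ 0.055 -0.035  0.046]
 [ 0.046 -0.045  0.043]
 [ 0.063 -0.027  0.081]]
grip 0.83 [281. 164. 269.  42.] 5292 [[ 0.567 -0.077  0.121]
 [ 0.494 -0.159 -0.001]
 [ 0.609  0.029  0.198]]
leaf 0.6 [208. 146. 416.  89.] 23655 [[ 0.556 -0.025  0.129]
 [ 0.443 -0.186 -0.002]
 [ 0.615  0.138  0.198]]
line [ 0.4204795  -0.907302    0.54754543  0.00976056] 12696
2.9 [ 0.52868957 -0.12904248  0.24150457]
```

View pics/w1.png

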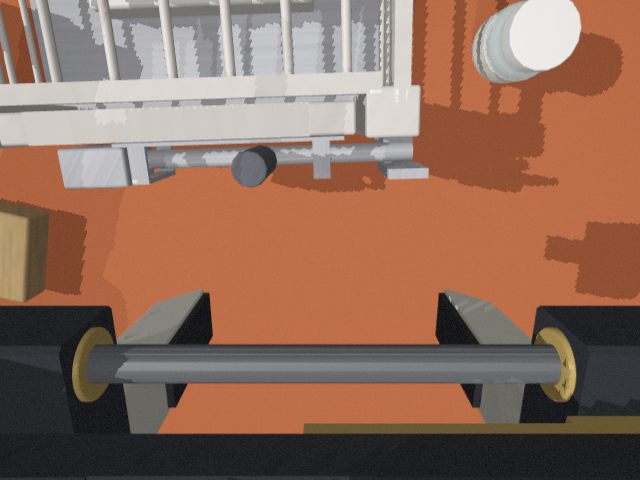

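Emit:
servo_tool(
  plan=[
    [0.36,-0.24,0,0,0,0,0],
    [0.36,-0.24,0,0,0,0,0],
    [0.36,-0.24,0.3,0,0,0,0],
    [0.36,-0.24,0.55,0,0,0,0],
    [0.36,-0.24,0.55,0,0,0,0],
  ],
  newtons=30,
)

```text
time_s: 3.68
tool_pos: [0.5607, -0.0749, 0.157]
eef_rot: [[0.914, 0.406, -0.006], [0.406, -0.914, -0.0], [-0.005, -0.002, -1.0]]
force: [0.7, -0.3, -0.3]
width: 0.0918
grasp_force: 0.0
```

Emit:
servo_tool(
  plan=[
    [0,0,0,0,0,0,0.5],
    [0,0,0,0,0,0,0.7],
    [0,0,0,0,0,0,0.8],
    [0,0,0,0,0,0,1],
    [0,0,0,0,0,0,1],
    [0,0,0,0,0,0,1],
    [0,0,0,0,0,0,1],
    [0,0,0,0,0,0,1],
  ],
  newtons=30,
)

```text
time_s: 4.68
tool_pos: [0.5633, -0.0733, 0.1592]
eef_rot: [[0.913, 0.407, -0.0], [0.407, -0.913, -0.0], [-0.0, 0.0, -1.0]]
force: [-0.1, -0.1, 0.9]
width: 0.0174
grasp_force: 30.0
```

Emit:
servo_tool(
  plan=[
    [0,0,-0.05,0,0,0,1],
    [0,0,-0.1,0,0,0,1],
    [0,0,-0.1,0,0,0,1],
    [0,0,-0.1,0,0,0,1],
  ],
)

```text
time_s: 5.18
tool_pos: [0.5632, -0.0733, 0.1742]
eef_rot: [[0.913, 0.407, 0.0], [0.407, -0.913, -0.0], [0.0, 0.0, -1.0]]
force: [0.5, 0.5, -1.1]
width: 0.0173
grasp_force: 30.0
```

Emit:
servo_tool(
  plan=[
    [0,-0.02,0,0,0,0,1],
    [0,-0.04,0,0,0,0,1],
    [0,-0.06,0,0,0,0,1],
    [0,-0.09,0,0,0,0,1],
    [0,-0.09,0,0,0,0,1],
  ],
)

```text
time_s: 5.8
tool_pos: [0.5572, -0.0602, 0.1741]
eef_rot: [[0.913, 0.408, -0.001], [0.408, -0.913, 0.0], [-0.001, -0.001, -1.0]]
force: [-2.4, -0.5, -2.1]
width: 0.0176
grasp_force: 30.0
```

Emit:
servo_tool(
  plan=[
    [0,-0.03,0,0,0,0,1],
    [0,-0.06,0,0,0,0,1],
    [0,-0.09,0,0,0,0,1],
    [0,-0.12,0,0,0,0,1],
    [0,-0.12,0,0,0,0,1],
    [0,-0.12,0,0,0,0,1],
  ],
)

```text
time_s: 6.55
tool_pos: [0.5495, -0.0439, 0.1739]
eef_rot: [[0.913, 0.408, -0.002], [0.408, -0.913, 0.0], [-0.001, -0.001, -1.0]]
force: [-4.3, -1.1, -2.3]
width: 0.0171
grasp_force: 30.0
```

Emit:
servo_tool(
  plan=[
    [-0.04,-0.008,0,0,0,0.055,1],
    [-0.08,-0.017,0,0,0,0.11,1],
    [-0.08,-0.017,0,0,0,0.11,1],
  ],
)

```text
time_s: 6.92
tool_pos: [0.5384, -0.0468, 0.1746]
eef_rot: [[0.945, 0.326, 0.001], [0.326, -0.945, 0.0], [0.001, 0.0, -1.0]]
force: [0.4, 0.8, -3.1]
width: 0.0172
grasp_force: 30.0
```

Emit:
servo_tool(
  plan=[
    [-0.04,-0.008,0,0,0,0.055,1],
    [-0.082,-0.017,0,0,0,0.111,1],
    [-0.123,-0.028,0,0,0,0.167,1],
    [-0.163,-0.04,0,0,0,0.222,1],
    [-0.202,-0.055,0,0,0,0.278,1],
    [-0.241,-0.071,0,0,0,0.333,1],
    [-0.279,-0.089,0,0,0,0.389,1],
    [-0.316,-0.107,0,0,0,0.444,1],
    [-0.352,-0.129,0,0,0,0.5,1],
    [-0.387,-0.151,0,0,0,0.556,1],
    [-0.387,-0.151,0,0,0,0.556,1],
    [-0.387,-0.151,0,0,0,0.556,1],
  ],
)

```text
time_s: 8.43
tool_pos: [0.4768, -0.0448, 0.1745]
eef_rot: [[0.995, -0.103, 0.001], [-0.103, -0.995, -0.0], [0.001, 0.0, -1.0]]
force: [3.6, -1.3, -2.3]
width: 0.0175
grasp_force: 30.0
```

```bash
python3 - <<'E'
from h import *
im=read_camera("scene"); side=read_camera("side")
c=im["color"][90:330,140:480]; d=side["color"][130:370,240:480]
cv2.imwrite("pics/end.png",np.hstack([cv2.resize(c,None,fx=1.35,fy=1.35),cv2.resize(d,(324,324))])[:,:,::-1])
for cam,m in(("scene",im),("side",side)):
    for r in silhouettes(cam,"leaf")[:1]:
        p=world(m,r["pixels"]); t=p[(p[:,2]>.12)&(p[:,2]<.134)]
        l=cv2.fitLine(t[:,:2].astype(np.float32),cv2.DIST_HUBER,0,.01,.01).ravel(); print(cam,r["conf"],len(t),l,np.degrees(np.arctan2(l[1],l[0])))
    for n in ("jar","reagent","slide_box"):
        for r in silhouettes(cam,n)[:1]: print(n,np.round(r["extent"]),np.round(np.median(world(m,r["pixels"]),0),3))
print({k:readout.read_state()[k] for k in("time_s","tool_pos","force","grasp_force","width")})
E
```

```text
scene 0.87 1336 [ 0.06201549  0.9980752   0.5004336  -0.02149523] 86.44449
jar [200. 186.  30.  40.] [ 0.718 -0.197  0.057]
reagent [405. 280.  40.  56.] [0.546 0.233 0.092]
slide_box [433. 216.  48.  46.] [0.377 0.134 0.033]
side 0.78 583 [0.01503836 0.99988693 0.49883994 0.02412812] 89.13833
jar [307. 190.  20.  32.] [ 0.709 -0.198  0.069]
reagent [330. 332.  29.  53.] [0.527 0.24  0.091]
slide_box [417. 329.  45.  35.] [0.368 0.139 0.032]
{'time_s': 8.925, 'tool_pos': array([ 0.47632967, -0.04462776,  0.17424664]), 'force': array([ 4.89057105, -1.22733915, -2.69395868]), 'grasp_force': 29.999718368053436, 'width': 0.01732968324016788}
```

View pics/end.png

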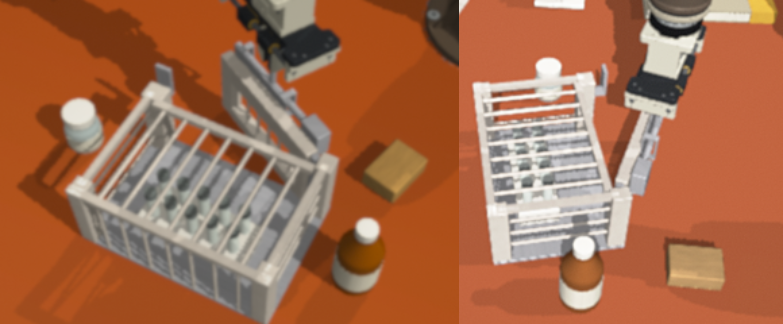

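The picture shows the gate open about 30° with the gripper holding the bolt's grip (near 290,60 in the left view). The keeper stands free at (163,75), and the jar, bottle and slide box haven't moved. The bolt is drawn about 33 mm, so I'm handing in.

```bash
python3 -c "
from cell import job_done; print(job_done())"
```

```text
the job is handed in; nothing more can be done
None
```

I lifted the bolt over the keeper's lip, drew it about 33 mm, and handed the job in with the gripper holding the gate about 30° open; the jar, bottle and slide box had not moved (the hand-in returned no verdict).

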